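# Reset the lamp timer, then hold the curing drawer open at its loading mark

## Robot

A 6-joint arm with a two-finger parallel gripper is mounted at the origin on the work surface. World frame = base frame: x ahead of the robot, y to its left, z up, the work surface at z = 0. Lengths are in m, angles in rad, forces in N, time in s.
With the tool pointing down it reaches from about 0.275 to 0.85 m from the base axis. Payload 5.2 kg.
Tool frame: the origin (TCP) lies midway between the tips of the shut fingers; the grasp point (between the pads) lies 19 mm behind it; z points along the fingers, y is the line along which they close (so a half turn about z gives the same grasp; the last joint's range is limited). The gripper opens to 85 mm and grips with 20 to 120 N. Pads are 22 mm wide; open, the fingers measure 114 mm over their backs; the gripper's body (76 mm by 85 mm) begins 54 mm behind the grasp point. The pads swing forward as they close: fully open they stand 13 mm farther back than shut.
Start: joints at [-1.348, 0.259, 1.535, -0, 1.348, -0.203], TCP at [0.227, -0.501, 0.197] pointing down, gripper open.
Joint ranges: [-3.14, 3.14], [-0.91, 2.08], [0.19, 2.58], [-1.22, 4.36], [0.22, 2.71], [-3.12, 3.12]. Speed limits (rad/s): [2.57, 2.57, 3.14, 3.14, 3.14, 3.14].

## Interface

Orientations are given as a unit quaternion [x, y, z, w].
In Python, from cell import sensors, capture, workorder gives the robot as it stands. The module is installed in compiled form; this text tells all that it offers.
- The arm moves only by the shell command python3 -m inch 'ROWS' [FORCE]. ROWS is text: rows parted by semicolons, each of 7 numbers parted by spaces: the shift along the tool's x, y, z in units of 60 mm (1.0 is 60 mm), then the turn, a rotation vector about the tool's x, y, z in units of 10 degrees (1.0 is 10 degrees), then the opening, from 0 (shut) to 1 (fully open). In form: x y z wx wy wz claw; .... A call has exactly 5 rows; each row shifts and turns the commanded pose from where the row before left it, along the tool's axes as they then stand; what a row does not reach is not made up. A row lasts 1/8 s, in which the tool goes at most 62.5 mm and 10.7 degrees, less where a joint would pass 70% of its speed; a pose out of reach is approached as far as the arm can. A call is refused whole if a number of a shift passes 1 or a number of a turn 1, either way. A call with a gripper value outside its range is refused whole. The fingers move at their own pace and stop on an object; FORCE is the grip in N (left out, the last holds). Time passes only in rows, so rows that do not move let the fingers close, or fill a call up. It gives the time, the measured TCP pose, the force, the opening and the grip force at its end, in the units of the state.
- sensors.get_state(): the state, without advancing time (a new reading comes with each control period).
- capture(name): name is "scene" or "top" or "wrist"; returns a dict with "pixels" (384x512x3 uint8, red, green, blue), "z_map" (384x512 float32, m along the optical axis (not along the pixel's ray), 0 where there is no reading), "fx", "fy", "cx", "cy" (pixels), "k1" (the pictures are not rectified: a ray, as slopes to the right and down, at radius r is drawn at 1 + k1 r^2 times it, then the intrinsics apply), "R" (3x3) and "t" (3): a world point X has camera coordinates R X + t. Camera axes: x right, y down, z forward; pixel columns grow to the right and rows downward; lengths in m; the calibration is good to about 2 mm. A picture is of the moment at which its call begins.
- workorder.hand_in(): hands the job in; it is judged then, once.
The state is a dict: "time": time; "joints": joint angles; "joint_vel": joint speeds; "joint_torque": joint torques, N m; "tcp_pos": TCP position; "tool_rot": TCP orientation; "force": force on the tool from outside, world axes, zero at the start; "wrist_torque": the same for the moment, N m; "width": finger opening in m; "grasp_force": force on a finger pad.
Only numpy, scipy, OpenCV 4.12 (cv2) and the standard library are available. Lean on these libraries where they do the work, as an engineer would, in place of code of your own. Each camera call takes 0.05 s, during which the arm holds its last target. There are 200 camera calls.

## Task

Get the curing unit ready for the next mould: twist the winged knob on the lamp timer clockwise to its stop and let it go so that it springs all the way back, then pull the curing unit's self-closing drawer out until the tongue on the drawer front is level with the pointer on the rail beside it. Finish while still holding the drawer there: do not let go, as it would spring shut. Do not touch the motor controller (the similar box with the round dial), and do not knock over or push away the things lying on the bench.

Things in the scene. Friction and masses are not known exactly. Their poses are not given: they have to be found in the camera images.
- curing_unit: the light-curing unit, a white case fixed to the bench, 300 mm wide (its y), 250 mm deep (its x), 135 mm high; origin on the bench under the middle of its front face; its x axis points from the front face back into the unit, away from the robot, so the drawer comes out along its -x; turned by up to 9 degrees. A steel rail carrying the pointer sticks 154 mm out of the front face, 137 mm to the unit's -y side, 85 mm up
- drawer (a joint): how far the drawer is pulled out, m: 0 shut, 0.13 the end stop. A spring pulls it shut: about 3 N at 0 rising by 0.4 N per 10 mm (about 7 N at 0.1), so it closes when let go
- handle (a point): steel bar handle of the drawer: a straight level round bar, 10 mm thick and 90 mm long along the unit's y, 55 mm in front of the drawer's dark front panel, on a leg at each end (legs run along x, 90 mm apart); origin at the middle of the bar, 100 mm above the bench (35 mm below the unit's top); axes as the unit's. It can be gripped from above across the bar, the fingers closing along the unit's x
- tongue (a point): tip of the thin steel tongue at the -y end of the drawer front panel (160 mm wide), 6 mm thick along x, sticking 27 mm out sideways, upright, top at 127 mm; moves with the drawer; point at its end, 120 mm up; axes as the unit's
- mark (a point): tip of the pointer, a steel plate like the tongue (6 mm thick, top at 127 mm) on a dark clamp on the rail; fixed, but set at another place along the rail each time, so that 55 to 105 mm of pull brings the tongue level with it; the point is 120 mm up, 4 mm from the tongue sideways when level; axes as the unit's. Along the unit's x, tongue minus mark is the pull still to be made
- timer_box: lamp timer, a grey box 100 x 100 x 60 mm fixed to the bench, left or right of the curing unit's front; origin on the bench under its middle; turned by up to 23 degrees; it carries the winged knob in the middle of its top
- timer_knob (a joint): turn of the timer's knob, rad, growing clockwise seen from above: 0 at rest, 1.2 at the stop. A spring turns it back: about 0.05 N m at rest, 0.2 N m at the stop
- wing (a point): wing of the timer's knob: a black upright bar 60 mm long (its x), 14 mm thick (its y), 32 mm high, on the vertical turning axis, standing on a 44 mm disc whose top is 68 mm above the bench; origin on the axis 88 mm above the bench; the wing's top is at 100 mm; turns with the knob, at rest it lies along the timer box's x
- motor_box: motor controller, a grey box 100 x 100 x 60 mm like the timer, fixed on the other side; origin on the bench under its middle; a bystander
- speed_dial (a joint): turn of the plain round dial (68 mm wide, 18 mm high) on top of the motor controller, rad; stays where it is put; to be left alone
- cup0: loose tapered aluminium cup, 68 mm wide at the rim, 55 mm high, empty; a bystander; origin under its middle
- cup1: loose tapered aluminium cup, 68 mm wide at the rim, 55 mm high, empty; a bystander; origin under its middle
- cup2: loose tapered aluminium cup, 68 mm wide at the rim, 55 mm high, empty; a bystander; origin under its middle
- cup3: loose tapered aluminium cup, 68 mm wide at the rim, 55 mm high, empty; a bystander; origin under its middle
- bur_stand: loose aluminium block 35 x 50 x 20 mm with small burs standing in it to 38 mm; a bystander; origin under its middle
- brush: loose brush, 180 mm long, lying on the bench; a bystander
- spatula: loose spatula, 190 mm long, lying on the bench; a bystander

How it is judged:
By the outcome, as a careful person would: the job done as asked, in the order asked, and still so for the second after the job is handed in, while the arm keeps its last pose, push and grip.
It also fails if it takes over 54 s, if anything falls off the work surface, if the arm or the gripper's body presses on something with over 40 N, if the wrist force passes 120 N, or if a joint passes its speed limit or range.

## Working session

There is one attempt and no reset: what is moved stays moved. The work goes in short steps, Python scripts to look and compute and a shell command to move; the robot and the scene stay as the last step left them, time stands still between calls to the robot, and variables do not carry over. Pictures are saved under pics/ and viewed, at most 10 in all, crops included, and the job is handed in when it is done.

```bash
mkdir -p pics && cat > h.py <<'E'
import numpy as np, cv2
from cell import sensors, capture, workorder
def cloud(c):
    K=np.array([[c['fx'],0,c['cx']],[0,c['fy'],c['cy']],[0,0,1.]])
    h,w=c['z_map'].shape
    u,v=np.meshgrid(np.arange(w),np.arange(h))
    p=cv2.undistortPoints(np.stack([u,v],-1).reshape(-1,1,2).astype(float),K,np.array([c['k1'],0,0,0.])).reshape(h,w,2)
    z=c['z_map'].astype(float)
    P=np.dstack([p*z[...,None],z])
    W=(P-c['t'])@np.array(c['R'])
    W[z<=0]=np.nan
    return W
E
python3 - <<'E'
from h import *
a=capture('top');b=capture('scene')
np.savez('a.npz',**{'t'+k:v for k,v in a.items()},**{'s'+k:v for k,v in b.items()})
cv2.imwrite('pics/top.png',cv2.resize(a['pixels'][...,::-1],(800,600),interpolation=cv2.INTER_CUBIC))
cv2.imwrite('pics/scene.png',cv2.resize(b['pixels'][...,::-1],(800,600),interpolation=cv2.INTER_CUBIC))
s=sensors.get_state();print(s)
W=cloud(a);W2=cloud(b)
print(a['R'],a['t'],np.nanpercentile(W.reshape(-1,3),[1,50,99],axis=0))
for n,X in(('t',W),('s',W2)):
  z=X[...,2]; print(n,np.histogram(z[np.isfinite(z)],bins=np.arange(-.01,.2,.005)))
E
```

```text
{'time': 0.1, 'joints': array([-1.34780844e+00,  2.59241927e-01,  1.53594212e+00,  2.09926995e-05,
        1.34799663e+00, -2.02803049e-01]), 'joint_vel': array([ 1.08740596e-04, -4.11186176e-04, -4.64384857e-03,  5.27979198e-05,
       -4.07503093e-04, -3.65011679e-04]), 'joint_torque': array([ 1.81748583e-03, -4.46970212e+01, -2.91247362e+01, -2.10425933e-04,
        6.40134938e-03, -4.09948001e-06]), 'tcp_pos': array([ 0.22708505, -0.50037282,  0.19598569]), 'tool_rot': array([ 9.77423410e-01,  2.11288539e-01,  2.22114714e-06, -7.94077582e-04]), 'force': array([-0.27251515, -0.28514972,  0.24226456]), 'wrist_torque': array([-0.03767961,  0.01926951,  0.04170721]), 'grasp_force': 0.0, 'width': 0.08521909794523885}
[[ 0.00938087 -0.99993374  0.00667215]
 [-0.99621019 -0.00992252 -0.0864106 ]
 [ 0.08647108 -0.00583626 -0.99623727]] [-0.01559682  0.54511612  1.42959651] [[-3.11934078e-01 -1.62200672e+00 -7.63103547e-01]
 [ 5.51927018e-01 -2.46941295e-02 -1.21164629e-03]
 [ 1.85681266e+00  1.52625574e+00  7.88547910e-01]]
t (array([ 6171, 41749, 37574,  5112,   917,  2031,  1582,   628
[... 649 characters left out ...]
ay([  873, 63404, 38822,  1470,  2000,  2451,  2027,   938,   731,
         566,   606,   572,   749,  1395,   743,   475,   411,   545,
         369,   424,   366,   437,   548,   383,   382,   611,   636,
         342,  6980,  3815,   127,   131,   235,   264,   280,   274,
         267,   339,  1136,   519,   289]), array([-0.01 , -0.005,  0.   ,  0.005,  0.01 ,  0.015,  0.02 ,  0.025,
        0.03 ,  0.035,  0.04 ,  0.045,  0.05 ,  0.055,  0.06 ,  0.065,
        0.07 ,  0.075,  0.08 ,  0.085,  0.09 ,  0.095,  0.1  ,  0.105,
        0.11 ,  0.115,  0.12 ,  0.125,  0.13 ,  0.135,  0.14 ,  0.145,
        0.15 ,  0.155,  0.16 ,  0.165,  0.17 ,  0.175,  0.18 ,  0.185,
        0.19 ,  0.195]))
```

View pics/top.png

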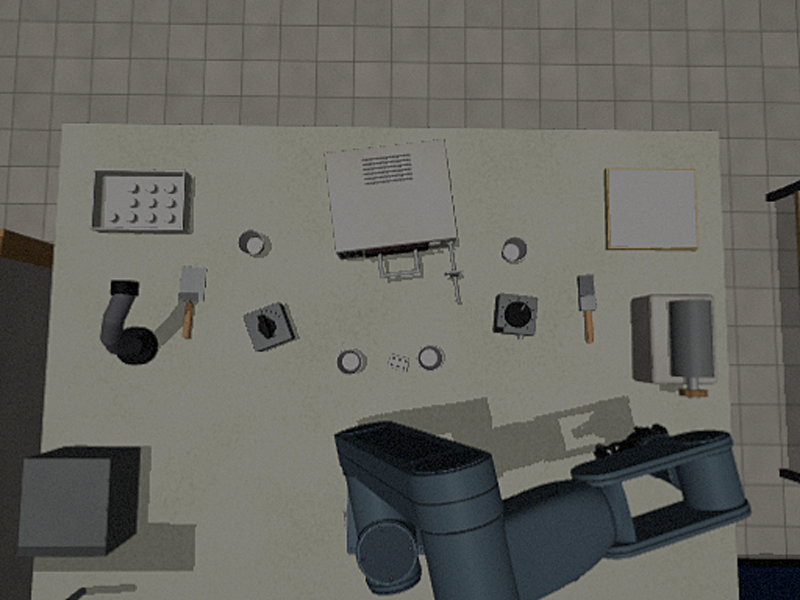

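View pics/scene.png

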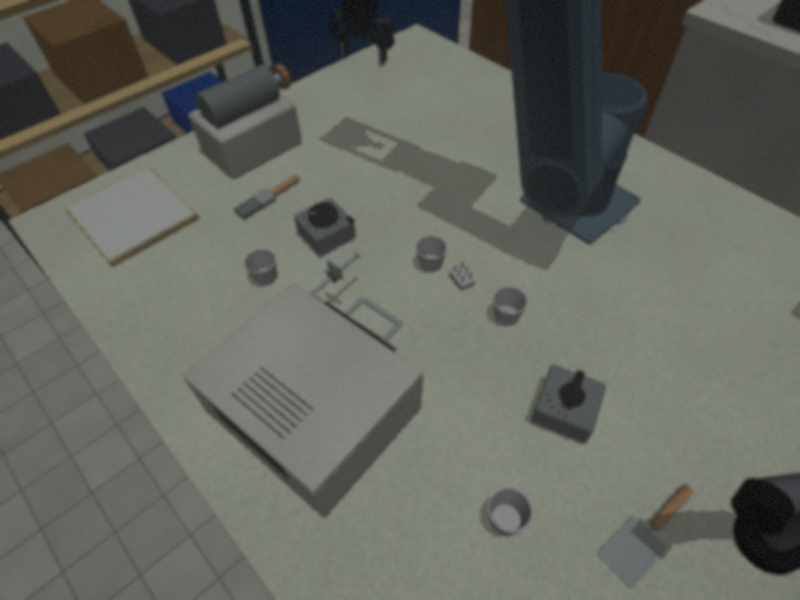

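The top view (800x600) shows the timer with its wing at about (268,327), the motor controller at (516,315), and the unit's front edge from (337,253) to (457,240). The handle bar is at about (401,272), the pointer and clamp at (454,273), and cups and the bur stand at (350,362), (431,357) and (399,362).

```bash
cat > m.py <<'E'
from h import *
d=np.load('a.npz')
C={k:{q[1:]:d[q] for q in d.files if q[0]==k} for k in 'ts'}
W={k:cloud(C[k]) for k in 'ts'}
def sel(k,x,y,z):
    P=W[k]; return (P[...,0]>x[0])&(P[...,0]<x[1])&(P[...,1]>y[0])&(P[...,1]<y[1])&(P[...,2]>z[0])&(P[...,2]<z[1])
def rect(P):
    r=cv2.minAreaRect(P[:,:2].astype(np.float32)*1000); return r, cv2.boxPoints(r).round(0).tolist()
if __name__=='__main__':
    for n,(u,v) in dict(wing=(268,327),timer=(255,340),motor=(516,315),unitTop=(400,220),bar=(401,274),clamp=(454,273),cupL=(350,355),cupR=(431,350),stand=(399,362),lamp=(135,345),cupUL=(252,240)).items():
        print(n,np.round(W['t'][int(v*.64),int(u*.64)],3))
    for k in 'ts':
        m=sel(k,(.5,1.1),(-.25,.25),(.127,.145)); n,l,st,c=cv2.connectedComponentsWithStats(m.astype(np.uint8))
        i=1+st[1:,4].argmax(); P=W[k][l==i]; print(k,'unit',rect(P),np.median(P[:,2]))
        m=sel(k,(.4,.75),(.2,.45),(.05,.066)); n,l,st,c=cv2.connectedComponentsWithStats(m.astype(np.uint8)); i=1+st[1:,4].argmax(); print(k,'timer',rect(W[k][l==i]))
        m=sel(k,(.4,.75),(.2,.45),(.085,.108)); print(k,'wing',m.sum(),rect(W[k][m]),W[k][m].mean(0))
        m=sel(k,(.4,.75),(-.35,.0),(.05,.066)); n,l,st,c=cv2.connectedComponentsWithStats(m.astype(np.uint8)); i=1+st[1:,4].argmax(); print(k,'motor',rect(W[k][l==i]))
E
python3 m.py
```

```text
wing [0.469 0.303 0.088]
timer [0.438 0.341 0.055]
motor [ 0.507 -0.319  0.081]
unitTop [ 0.735 -0.025  0.132]
bar [ 0.604 -0.027  0.099]
clamp [ 0.607 -0.157  0.122]
cupL [0.4   0.101 0.004]
cupR [ 0.414 -0.109 -0.   ]
stand [ 0.385 -0.026  0.021]
lamp [0.423 0.637 0.072]
cupUL [0.705 0.369 0.008]
t unit (((793.39208984375, 0.2790679931640625), (259.0468444824219, 300.3294982910156), 7.490445137023926), [[645.0, 132.0], [685.0, -165.0], [941.0, -132.0], [902.0, 166.0]]) 0.1344253202343903
t timer (((471.66412353515625, 310.8150329589844), (100.68680572509766, 101.12737274169922), 21.263538360595703), [[406.0, 340.0], [443.0, 245.0], [537.0, 282.0], [500.0, 376.0]])
t wing 65 (((471.6000061035156, 310.63153076171875), (59.37841033935547, 15.139720916748047), 20.833730697631836), [[441.0, 307.0], [447.0, 293.0], [502.0, 314.0], [497.0, 328.0]]) [0.47122528 0.30900014 0.09871806]
t motor (((510.45440673828125, -313.83856201171875), (77.8324966430664, 99.36720275878906), 84.4402084350586), [[457.0, -348.0], [556.0, -357.0], [564.0, -280.0], [465.0, -270.0]])
s unit (((794.571044921875, 0.7389678955078125), (257.45367431640625, 302.01470947265625), 7.647884845733643), [[647.0, 133.0], [687.0, -166.0], [942.0, -132.0], [902.0, 168.0]]) 0.13442093650419226
s timer (((473.10491943359375, 311.41656494140625), (101.17655944824219, 100.26882934570312), 21.6381893157959), [[408.0, 339.0], [445.0, 246.0], [539.0, 283.0], [502.0, 377.0]])
s wing 130 (((473.3790588378906, 311.25750732421875), (61.31418228149414, 13.916177749633789), 21.47379493713379), [[442.0, 307.0], [447.0, 294.0], [504.0, 316.0], [499.0, 329.0]]) [0.47644712 0.31228617 0.09805688]
s motor (((513.6304931640625, -313.58795166015625), (79.5533447265625, 99.81306457519531), 84.48905944824219), [[460.0, -348.0], [559.0, -358.0], [567.0, -279.0], [468.0, -269.0]])
```

```bash
R='' ; python3 -m inch '.62 -.708 0 0 0 0 1;.62 -.708 0 0 0 0 1;.62 -.708 0 0 0 0 1;.62 -.708 0 0 0 0 1;.62 -.708 0 0 0 0 1' 40
python3 -m inch '.62 -.708 0 0 0 0 1;.62 -.708 0 0 0 0 1;.62 -.708 0 0 0 0 1;.62 -.708 0 0 0 0 1;.62 -.708 0 0 0 0 1'
python3 -m inch '.62 -.708 0 0 0 0 1;.62 -.708 0 0 0 0 1;.62 -.708 0 0 0 0 1;.62 -.708 0 0 0 0 1;.62 -.708 0 0 0 0 1'
python3 -m inch '0 0 0 0 0 -1 1;0 0 0 0 0 -1 1;0 0 0 0 0 -1 1;0 0 0 0 0 -1 1;0 0 0 0 0 -1 1'
```

```text
time: 0.72
tcp_pos: [0.3089, -0.2287, 0.1965]
tool_rot: [0.977, 0.211, 0.0, -0.0]
force: [0.8, -0.4, -0.3]
width: 0.0857
grasp_force: 0.0
time: 1.35
tcp_pos: [0.3906, 0.0415, 0.1967]
tool_rot: [0.977, 0.211, 0.0, 0.0]
force: [0.8, -1.3, -0.1]
width: 0.0859
grasp_force: 0.0
time: 1.98
tcp_pos: [0.4722, 0.3118, 0.1963]
tool_rot: [0.977, 0.211, -0.0, 0.0]
force: [1.1, -0.9, 0.1]
width: 0.0856
grasp_force: 0.0
time: 2.6
tcp_pos: [0.4718, 0.3098, 0.1961]
tool_rot: [0.795, 0.607, -0.001, -0.0]
force: [-0.3, -0.2, 0.2]
width: 0.0856
grasp_force: 0.0
```

```bash
python3 -m inch '0 0 0 0 0 -1 1;0 0 0 0 0 -1 1;0 0 0 0 0 -1 1;0 0 0 0 0 -1 1;0 0 0 0 0 -1 1' >/dev/null
python3 -m inch '0 0 0 0 0 -1 1;0 0 0 0 0 -1 1;0 0 0 0 0 -1 1;0 0 0 0 0 -1 1;0 0 0 0 0 -1 1' >/dev/null
python3 -m inch '0 0 0 0 0 -1 1;0 0 0 0 0 -1 1;0 0 0 0 0 -.66 1;0 0 0 0 0 0 1;0 0 0 0 0 0 1'
python3 - <<'E'
from h import *
s=sensors.get_state();print(s['joints'].round(3),s['tcp_pos'])
c=capture('wrist');W=cloud(c)
cv2.imwrite('pics/w1.png',c['pixels'][...,::-1])
m=(abs(W[...,0]-.472)<.05)&(abs(W[...,1]-.311)<.05)&(W[...,2]>.09)&(W[...,2]<.108)
print(m.sum(),cv2.minAreaRect(W[m][:,:2].astype(np.float32)*1000),W[m].mean(0))
E
```

```text
time: 4.47
tcp_pos: [0.472, 0.3099, 0.1965]
tool_rot: [-0.181, 0.983, -0.0, -0.0]
force: [0.1, 0.2, -0.1]
width: 0.0855
grasp_force: 0.0
[ 0.383  0.285  1.499  0.     1.357 -1.552] [0.47202754 0.30985459 0.19646544]
953 ((470.5842590332031, 310.5296630859375), (59.21318054199219, 13.949162483215332), 21.21485137939453) [0.46924099 0.31026114 0.0999879 ]
```

View pics/w1.png

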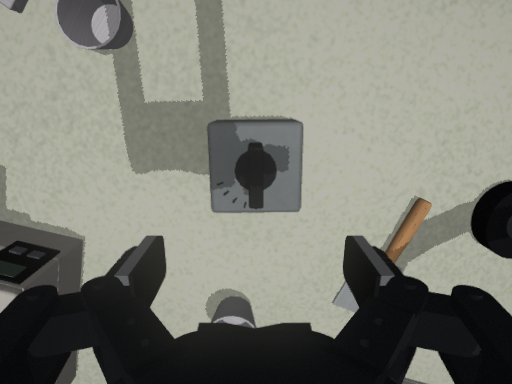

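The wrist picture shows the wing upright at about (256,175), centred on the timer box and midway between the fingers. Next I go down and grip it.

```bash
python3 -m inch '0 0 .5 0 0 0 1;0 0 .5 0 0 0 1;0 0 .5 0 0 0 1;0 0 .5 0 0 0 1;0 0 0 0 0 0 1' 60
python3 -m inch '0 0 0 0 0 0 0;0 0 0 0 0 0 0;0 0 0 0 0 0 0;0 0 0 0 0 0 0;0 0 0 0 0 0 0' 60
```

```text
time: 5.15
tcp_pos: [0.4702, 0.3091, 0.0745]
tool_rot: [-0.182, 0.983, -0.001, -0.003]
force: [-1.0, 0.0, -0.9]
width: 0.0851
grasp_force: 0.0
time: 5.78
tcp_pos: [0.4722, 0.3099, 0.077]
tool_rot: [-0.182, 0.983, 0.0, 0.0]
force: [-0.3, 0.3, 0.4]
width: 0.0001
grasp_force: 0.0
```

The fingers shut on nothing (width 0), so I look before going on.

```bash
python3 - <<'E'
from h import *
s=sensors.get_state();print(s['width'],s['grasp_force'],s['tcp_pos'],s['tool_rot'],s['wrist_torque'])
c=capture('wrist');b=capture('scene')
im=c['pixels'][...,::-1]; sc=cv2.resize(b['pixels'][180:320,290:430][...,::-1],(384,384),interpolation=cv2.INTER_CUBIC)
cv2.imwrite('pics/w2.png',cv2.resize(np.hstack([im,sc]),(800,343)))
E
```

```text
0.00010071331767769799 0.0 [0.47224211 0.3099387  0.07695469] [-1.82193400e-01  9.83262698e-01  4.43903825e-05  1.74058182e-04] [-0.03523969 -0.03785306 -0.02130001]
```

View pics/w2.png

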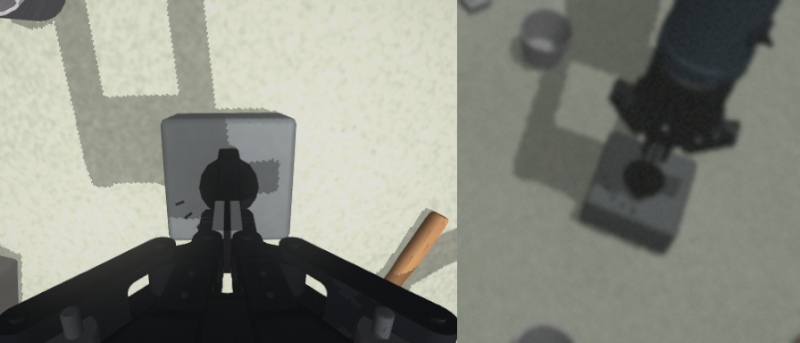

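The fingers look shut above or just beside the wing, at about (228,210) in the left panel. I check where the fingertips really are against the reported TCP, using depth.

```bash
python3 - <<'E'
from h import *
for n in('wrist','scene','top'):
    W=cloud(capture(n))
    m=(np.hypot(W[...,0]-.472,W[...,1]-.311)<.06)&(W[...,2]>.072)&(W[...,2]<.2)
    P=W[m]; print(n,len(P))
    for z in np.arange(.07,.17,.01):
        Q=P[(P[:,2]>=z)&(P[:,2]<z+.01)]
        if len(Q)>3:
            r=cv2.minAreaRect(Q[:,:2].astype(np.float32)*1000); print(round(z,3),len(Q),np.median(Q[:,:2],0).round(3),Q.min(0)[:2].round(3),Q.max(0)[:2].round(3))
E
```

```text
wrist 37054
0.07 53 [0.443 0.3  ] [0.441 0.294] [0.447 0.306]
0.08 94 [0.443 0.3  ] [0.441 0.294] [0.448 0.307]
0.09 653 [0.452 0.303] [0.441 0.294] [0.471 0.318]
0.1 659 [0.456 0.305] [0.442 0.295] [0.469 0.314]
0.11 140 [0.463 0.306] [0.46  0.296] [0.47  0.318]
0.12 511 [0.463 0.306] [0.46  0.295] [0.471 0.32 ]
0.13 626 [0.463 0.306] [0.46  0.295] [0.471 0.32 ]
0.14 841 [0.464 0.308] [0.46  0.295] [0.483 0.32 ]
0.15 1552 [0.463 0.309] [0.45  0.277] [0.484 0.335]
0.16 5371 [0.466 0.309] [0.447 0.269] [0.494 0.349]
scene 635
0.07 11 [0.498 0.317] [0.47  0.302] [0.502 0.327]
0.08 14 [0.5   0.322] [0.461 0.299] [0.503 0.328]
0.09 54 [0.49  0.318] [0.473 0.306] [0.502 0.328]
0.1 11 [0.488 0.317] [0.479 0.31 ] [0.499 0.324]
0.11 11 [0.483 0.313] [0.475 0.303] [0.485 0.323]
0.12 26 [0.483 0.313] [0.473 0.295] [0.486 0.325]
0.13 23 [0.483 0.315] [0.473 0.301] [0.487 0.324]
0.14 27 [0.482 0.312] [0.463 0.3  ] [0.488 0.324]
0.15 43 [0.481 0.312] [0.454 0.285] [0.496 0.338]
0.16 128 [0.48  0.311] [0.452 0.278] [0.499 0.351]
top 54
0.08 5 [0.462 0.3  ] [0.442 0.295] [0.469 0.303]
0.09 13 [0.45  0.301] [0.446 0.294] [0.457 0.308]
0.1 9 [0.461 0.304] [0.446 0.295] [0.465 0.307]
```

```bash
python3 - <<'E'
from h import *
c=capture('wrist');W=cloud(c)
for col in (250,256,262):
  print(col,[(r,*W[r,col].round(3)) for r in range(170,300,8)])
cv2.imwrite('pics/w3.png',cv2.resize(c['pixels'][150:310,160:360][...,::-1],(750,600),interpolation=cv2.INTER_CUBIC))
E
```

```text
250 [(170, np.float64(0.445), np.float64(0.296), np.float64(0.082)), (178, np.float64(0.445), np.float64(0.297), np.float64(0.1)), (186, np.float64(0.449), np.float64(0.298), np.float64(0.101)), (194, np.float64(0.453), np.float64(0.3), np.float64(0.1)), (202, np.float64(0.457), np.float64(0.301), np.float64(0.101)), (210, np.float64(0.461), np.float64(0.303), np.float64(0.101)), (218, np.float64(0.466), np.float64(0.305), np.float64(0.1)), (226, np.float64(0.463), np.float64(0.304), np.float64(0.118)), (234, np.float64(0.463), np.float64(0.304), np.float64(0.127)), (242, np.float64(0.462), np.float64(0.304), np.float64(0.137)), (250, np.float64(0.463), np.float64(0.304), np.float64(0.143)), (258, np.float64(0.463), np.float64(0.304), np.float64(0.15)), (266, np.float64(0.467), np.float64(0.306), np.float64(0.148)), (274, np.float64(0.467), np.float64(0.306), np.float64(0.154)), (282, np.float64(0.468), np.float64(0.306), np.float64(0.157)), (290, np.float64(0.471), np.float64(0.308), np.float64(0.157)), (298, np.float64(0.475), np.float64(0.309), np.float64(0.157))]
256 [(170, np.fl
[... 1443 characters left out ...]
218, np.float64(0.463), np.float64(0.311), np.float64(0.101)), (226, np.float64(0.461), np.float64(0.309), np.float64(0.118)), (234, np.float64(0.461), np.float64(0.309), np.float64(0.127)), (242, np.float64(0.461), np.float64(0.309), np.float64(0.135)), (250, np.float64(0.461), np.float64(0.309), np.float64(0.144)), (258, np.float64(0.461), np.float64(0.309), np.float64(0.149)), (266, np.float64(0.461), np.float64(0.308), np.float64(0.156)), (274, np.float64(0.46), np.float64(0.308), np.float64(0.162)), (282, np.float64(0.463), np.float64(0.309), np.float64(0.163)), (290, np.float64(0.468), np.float64(0.311), np.float64(0.16)), (298, np.float64(0.472), np.float64(0.313), np.float64(0.159))]
```

View pics/w3.png

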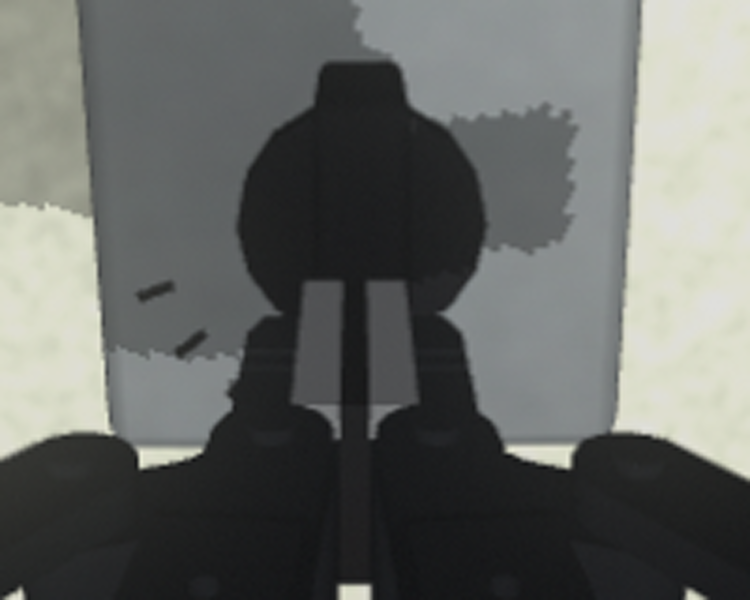

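The crop shows the shut pads at crop rows 280-405 ending above the wing's top face, so the real fingertips seem higher than the reported TCP. I raise the tool and measure the fingertip height clear of the wing.

```bash
python3 -m inch '0 0 -.5 0 0 0 0;0 0 -.5 0 0 0 0;0 0 0 0 0 0 0;0 0 0 0 0 0 0;0 0 0 0 0 0 0'
python3 - <<'E'
from h import *
from scipy.spatial.transform import Rotation as R
s=sensors.get_state(); T=R.from_quat(s['tool_rot'])
for n in('wrist','scene'):
    W=cloud(capture(n)); Q=T.inv().apply((W-s['tcp_pos']).reshape(-1,3)).reshape(W.shape)
    m=(abs(Q[...,0])<.03)&(abs(Q[...,1])<.06)&(Q[...,2]<.045)&(Q[...,2]>-.1)
    P=Q[m]; print(n)
    for z in np.arange(-.08,.045,.008):
        q=P[(P[:,2]>=z)&(P[:,2]<z+.008)]
        if len(q)>2: print(round(z,3),len(q),q.min(0).round(3)[:2],q.max(0).round(3)[:2])
E
```

```text
time: 6.7
tcp_pos: [0.4713, 0.3095, 0.1354]
tool_rot: [-0.182, 0.983, -0.0, -0.001]
force: [0.2, 1.0, 0.4]
width: -0.0001
grasp_force: 0.0
wrist
-0.08 911 [-0.011 -0.029] [0.014 0.03 ]
-0.072 447 [-0.012 -0.014] [0.011 0.013]
-0.064 508 [ 0.006 -0.014] [0.011 0.014]
-0.056 462 [ 0.006 -0.014] [0.011 0.014]
-0.048 327 [ 0.006 -0.014] [0.011 0.013]
-0.04 38 [ 0.01  -0.007] [0.011 0.006]
0.032 1231 [-0.02  -0.006] [0.03  0.008]
0.04 21 [ 0.028 -0.006] [0.03  0.008]
scene
-0.08 27 [-0.015 -0.019] [0.004 0.024]
-0.072 24 [-0.013 -0.014] [0.01  0.013]
-0.064 27 [-0.014 -0.013] [-0.008  0.012]
-0.056 24 [-0.014 -0.014] [-0.002  0.013]
-0.048 21 [-0.014 -0.014] [-0.007  0.013]
-0.04 4 [-0.013 -0.007] [-0.007  0.006]
0.032 106 [-0.029 -0.006] [0.027 0.008]
0.04 6 [-0.029 -0.006] [0.001 0.005]
```

Both cameras put the shut fingertips about 39 mm short of the reported TCP (tool z ≈ -0.039), centred sideways. I will correct all heights by that amount: for tips at 77 mm the TCP reading must be about 38 mm.

```bash
python3 -m inch '0 0 0 0 0 0 1;0 0 0 0 0 0 1;0 0 0 0 0 0 1;0 0 0 0 0 0 1;0 0 .2 0 0 0 1'
python3 -m inch '0 0 .4 0 0 0 1;0 0 .4 0 0 0 1;0 0 .4 0 0 0 1;0 0 .24 0 0 0 1;0 0 0 0 0 0 1'
python3 -m inch '0 0 0 0 0 0 0;0 0 0 0 0 0 0;0 0 0 0 0 0 0;0 0 0 0 0 0 0;0 0 0 0 0 0 0' 60
```

```text
time: 7.42
tcp_pos: [0.473, 0.3103, 0.1252]
tool_rot: [-0.182, 0.983, 0.0, 0.001]
force: [-0.5, -0.3, -0.2]
width: 0.0849
grasp_force: 0.0
time: 8.05
tcp_pos: [0.4712, 0.3095, 0.037]
tool_rot: [-0.182, 0.983, -0.0, -0.001]
force: [-0.0, -0.6, -0.1]
width: 0.0854
grasp_force: 0.0
time: 8.68
tcp_pos: [0.4722, 0.311, 0.0391]
tool_rot: [-0.182, 0.983, 0.001, 0.0]
force: [-2.8, 4.7, 4.8]
width: 0.0127
grasp_force: 59.6
```

Gripped: width 12.7 mm at 60 N. Now I twist clockwise.

```bash
python3 -m inch '0 0 0 0 0 .8 0;0 0 0 0 0 .8 0;0 0 0 0 0 .8 0;0 0 0 0 0 .8 0;0 0 0 0 0 .8 0'
python3 -m inch '0 0 0 0 0 .8 0;0 0 0 0 0 .8 0;0 0 0 0 0 .8 0;0 0 0 0 0 .5 0;0 0 0 0 0 0 0'
cat > s.py <<'E'
from h import *
s=sensors.get_state(); q=s['tool_rot']; print('t',s['time'],'x-angle',np.degrees(2*np.arctan2(q[1],q[0]))%360,'tau',s['wrist_torque'].round(3),'F',s['force'].round(1),'p',s['tcp_pos'].round(4),'w',s['width'],s['grasp_force'],'q6',s['joints'][5].round(3))
E
python3 s.py
```

```text
time: 9.3
tcp_pos: [0.4721, 0.3101, 0.039]
tool_rot: [0.167, 0.986, 0.0, 0.0]
force: [-2.4, -0.3, 6.5]
width: 0.0128
grasp_force: 59.8
time: 9.93
tcp_pos: [0.4717, 0.3096, 0.039]
tool_rot: [0.407, 0.914, -0.0, -0.0]
force: [-3.7, -0.3, 7.1]
width: 0.0133
grasp_force: 60.1
t 9.925 x-angle 132.02261149543043 tau [-0.157  0.607  0.453] F [-3.7 -0.3  7.1] p [0.4717 0.3096 0.039 ] w 0.013303524519294112 60.109822154045105 q6 -0.349
```

```bash
python3 -m inch '0 0 0 0 0 .2 0;0 0 0 0 0 .2 0;0 0 0 0 0 0 0;0 0 0 0 0 0 0;0 0 0 0 0 0 0'
python3 s.py
```

```text
time: 10.55
tcp_pos: [0.4717, 0.3096, 0.0391]
tool_rot: [0.436, 0.9, -0.001, 0.0]
force: [-2.8, -0.6, 7.0]
width: 0.013
grasp_force: 73.4
t 10.55 x-angle 128.2521333614155 tau [-0.079  0.668  1.689] F [-2.8 -0.6  7. ] p [0.4717 0.3096 0.0391] w 0.012965487282671384 73.41717245522887 q6 -0.283
```

The torque jumped from 0.45 to 1.7 N m for the extra 4°, so the knob is firmly at its stop. Release, wait, then lift and check.

```bash
python3 -m inch '0 0 0 0 0 0 1;0 0 0 0 0 0 1;0 0 0 0 0 0 1;0 0 0 0 0 0 1;0 0 0 0 0 0 1'
python3 -m inch '0 0 0 0 0 0 1;0 0 0 0 0 0 1;0 0 0 0 0 0 1;0 0 -.4 0 0 0 1;0 0 -.6 0 0 0 1'
python3 -m inch '0 0 -.8 0 0 0 1;0 0 -.8 0 0 0 1;0 0 -.2 0 0 0 1;0 0 0 0 0 0 1;0 0 0 0 0 0 1'
python3 - <<'E'
from h import *
for n in('wrist','scene','top'):
    c=capture(n);W=cloud(c)
    m=(abs(W[...,0]-.472)<.05)&(abs(W[...,1]-.311)<.05)&(W[...,2]>.09)&(W[...,2]<.106)
    print(n,m.sum(),cv2.minAreaRect(W[m][:,:2].astype(np.float32)*1000) if m.sum()>3 else '')
E
python3 s.py
```

```text
time: 11.18
tcp_pos: [0.4724, 0.3097, 0.0383]
tool_rot: [0.439, 0.899, -0.0, 0.0]
force: [-0.5, 0.3, 0.1]
width: 0.0853
grasp_force: 0.0
time: 11.8
tcp_pos: [0.4711, 0.3094, 0.0978]
tool_rot: [0.438, 0.899, -0.001, -0.001]
force: [0.0, 0.2, 0.3]
width: 0.0853
grasp_force: 0.0
time: 12.42
tcp_pos: [0.4711, 0.3095, 0.2044]
tool_rot: [0.438, 0.899, -0.001, -0.001]
force: [-0.3, 1.0, -1.4]
width: 0.0857
grasp_force: 0.0
wrist 967 ((471.4447937011719, 311.2137145996094), (59.808753967285156, 14.463542938232422), 21.919084548950195)
scene 124 ((472.3058166503906, 310.82989501953125), (61.139644622802734, 14.089292526245117), 21.682708740234375)
top 59 ((472.1381530761719, 310.4453125), (59.91838073730469, 14.425445556640625), 21.351411819458008)
t 12.575 x-angle 127.99437197742765 tau [-0.038  0.025 -0.022] F [ 0.5  0.7 -0.3] p [0.4714 0.3096 0.2046] w 0.0852575211264682 0.0 q6 -0.28
```

The wing is back at rest (21-22°, same as at the start). Next I look down at the handle, tongue and mark with the wrist camera.

```bash
python3 -m inch '0 0 0 0 0 1 1;0 0 0 0 0 1 1;0 0 0 0 0 1 1;0 0 0 0 0 .05 1;-.96 .04 0 0 0 0 1' >/dev/null
python3 -m inch '-.96 .04 0 0 0 0 1;-.96 .04 0 0 0 0 1;-.96 .04 0 0 0 0 1;-.96 .04 0 0 0 0 .5;-.96 .04 0 0 0 0 .5' >/dev/null
python3 -m inch '-.96 .04 0 0 0 0 .5;-.96 .04 0 0 0 0 .5;-.96 .04 0 0 0 0 .5;0 0 0 0 0 0 .5;0 0 0 0 0 0 .5'
python3 s.py
python3 - <<'E'
from h import *
D={}
for n in('wrist','scene','top'):
    c=capture(n); D.update({n[0]+k:v for k,v in c.items()})
    if n=='wrist':
        cv2.imwrite('pics/w4.png',c['pixels'][...,::-1]); print('cam',-np.array(c['R']).T@c['t'])
np.savez('b.npz',**D)
E
```

```text
time: 14.45
tcp_pos: [0.5608, -0.201, 0.2056]
tool_rot: [0.659, 0.752, 0.0, -0.001]
force: [0.7, 0.5, -0.6]
width: 0.0426
grasp_force: 0.0
t 14.45 x-angle 97.56995064915546 tau [-0.031 -0.025  0.015] F [ 0.7  0.5 -0.6] p [ 0.5608 -0.201   0.2056] w 0.04259798179763052 0.0 q6 -0.664
cam [ 0.55232961 -0.13319975  0.38314151]
```

View pics/w4.png

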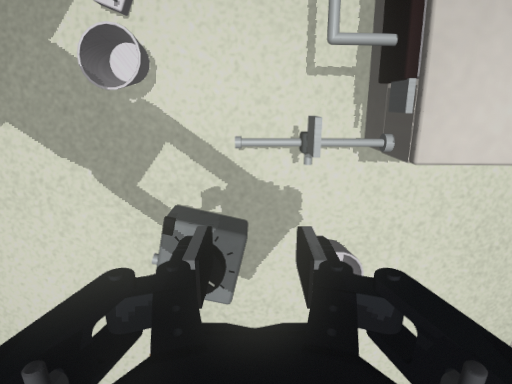

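The wrist picture shows the pointer plate at about (315,125) on the rail, which runs along row 142. The tongue is at about (404,95), and the end of the bar at (335,0-40) with its leg at row 40.

```bash
python3 - <<'E'
from h import *
d=np.load('b.npz');C={k:{q[1:]:d[q] for q in d.files if q[0]==k} for k in 'wst'}
yaw=np.radians(7.55);O=np.array([.6665,-.0165,0]);c,s=np.cos(yaw),np.sin(yaw);A=np.array([[c,s,0],[-s,c,0],[0,0,1]])
for k in 'wst':
    W=cloud(C[k]);U=(W-O)@A.T
    x,y,z=U[...,0],U[...,1],U[...,2]
    def st(n,m):
        P=U[m]; print(k,n,len(P),*( [np.percentile(P,q,axis=0).round(4) for q in(3,50,97)] if len(P) else []))
    st('bar',(abs(y)<.035)&(x<-.03)&(x>-.1)&(z>.09)&(z<.11))
    st('barend',(abs(y)<.055)&(x<-.03)&(x>-.1)&(z>.09)&(z<.11))
    st('mark',(y>-.134)&(y<-.105)&(x<-.02)&(x>-.16)&(z>.118)&(z<.133))
    st('tongue',(y>-.108)&(y<-.086)&(x<.004)&(x>-.03)&(z>.118)&(z<.133))
    st('front',(abs(y)<.14)&(x<.01)&(x>-.03)&(z>.11)&(z<.14))
    st('top',(abs(y)<.2)&(x<.1)&(x>-.01)&(z>.13)&(z<.14))
    if k!='w': continue
    m=(abs(y+.02)<.04)&(x<-.03)&(x>-.1)&(z>.09)&(z<.11)
    if m.sum()>20: print(cv2.fitLine(W[m][:,:2].astype(np.float32),cv2.DIST_HUBER,0,.01,.01).ravel())
    m=(y<-.1)&(y>-.16)&(x<-.02)&(x>-.16)&(z>.08)&(z<.095)
    print('rail',cv2.fitLine(W[m][:,:2].astype(np.float32),cv2.DIST_HUBER,0,.01,.01).ravel())
E
```

```text
w bar 288 [-0.0654 -0.0344  0.1007] [-0.0617 -0.0253  0.1043] [-0.0565 -0.016   0.1062]
w barend 893 [-0.0654 -0.0498  0.1009] [-0.058  -0.0422  0.1044] [-0.0317 -0.0171  0.1063]
w mark 256 [-0.0788 -0.1337  0.1195] [-0.0764 -0.1221  0.1272] [-0.0729 -0.1119  0.1287]
w tongue 322 [-0.0033 -0.1068  0.1187] [-0.0017 -0.0967  0.1268] [ 0.0032 -0.0864  0.1286]
w front 4241 [-0.006  -0.134   0.1116] [ 0.0042 -0.0697  0.1249] [ 0.0094 -0.0227  0.1358]
w top 15003 [ 0.0069 -0.1454  0.1333] [ 0.0418 -0.085   0.1354] [ 0.0833 -0.0246  0.1368]
[ 0.8137204  -0.5812565   0.618099   -0.06158853]
rail [ 0.99231565  0.12373225  0.6027446  -0.16334763]
s bar 77 [-0.063  -0.0335  0.0987] [-0.0575  0.0015  0.1027] [-0.0537  0.0339  0.106 ]
s barend 162 [-0.0629 -0.0468  0.0983] [-0.0553  0.0063  0.1029] [-0.0323  0.0495  0.1063]
s mark 24 [-0.0768 -0.1305  0.1184] [-0.0722 -0.1201  0.1256] [-0.0695 -0.1104  0.1277]
s tongue 11 [-0.0014 -0.1071  0.1233] [ 0.0018 -0.0977  0.1255] [ 0.0032 -0.0897  0.1278]
s front 195 [-0.004  -0.105   0.1212] [ 0.0013 -0.002   0.1243] [0.0097 0.1157 0.1348]
s top 3366 [ 0.0117 -0.1373  0.1318] [0.0558 0.0163 0.1345] [0.0974 0.144  0.1369]
t bar 42 [-0.0654 -0.0322  0.0988] [-0.0612  0.0019  0.1039] [-0.0564  0.0322  0.109 ]
t barend 92 [-0.0654 -0.0484  0.0985] [-0.0589  0.004   0.1036] [-0.0328  0.0485  0.1085]
t mark 11 [-0.0779 -0.1309  0.1225] [-0.0759 -0.1228  0.1245] [-0.0726 -0.113   0.1301]
t tongue 13 [-0.0033 -0.1064  0.1191] [-0.0009 -0.0979  0.1252] [ 0.0033 -0.0864  0.1301]
t front 292 [-0.006  -0.122   0.1129] [ 0.0036 -0.0024  0.1247] [0.0096 0.1264 0.137 ]
t top 1748 [ 0.0081 -0.1406  0.1307] [0.0524 0.0016 0.1346] [0.0971 0.141  0.1388]
```

Pull needed ≈ 75 mm; bar middle ≈ (0.606, -0.0245). Go over it and descend partway.

```bash
python3 -m inch '.704 .283 0 0 0 0 .5;.704 .283 0 0 0 0 .5;.704 .283 0 0 0 0 .5;.704 .283 0 0 0 0 .5;0 0 .3 0 0 0 .5'
python3 -m inch '0 0 .3 0 0 0 .5;0 0 .3 0 0 0 .5;0 0 0 0 0 0 .5;0 0 0 0 0 0 .5;0 0 0 0 0 0 .5'
python3 - <<'E'
from h import *
from scipy.spatial.transform import Rotation as R
s=sensors.get_state(); T=R.from_quat(s['tool_rot']); print(s['tcp_pos'].round(4))
W=cloud(capture('wrist')); Q=T.inv().apply((W-s['tcp_pos']).reshape(-1,3)).reshape(W.shape)
z=W[...,2]
m=(abs(Q[...,1])<.03)&(Q[...,0]>.013)&(Q[...,0]<.036)&(z>.095)&(z<.11)
print('bar tool',m.sum(),np.percentile(Q[m],[3,50,97],axis=0).round(4))
m=(abs(Q[...,1])<.04)&(abs(Q[...,0])<.02)&(z>.125)&(Q[...,2]>-.065)
print('fingers',m.sum(),Q[m].min(0),Q[m].max(0))
E
```

```text
time: 15.22
tcp_pos: [0.6078, -0.02, 0.1901]
tool_rot: [0.657, 0.754, 0.002, 0.002]
force: [-0.3, -0.1, -0.3]
width: 0.0426
grasp_force: 0.0
time: 15.85
tcp_pos: [0.6071, -0.0247, 0.1535]
tool_rot: [0.659, 0.752, 0.0, 0.001]
force: [-0.7, 0.0, -0.1]
width: 0.0428
grasp_force: 0.0
[ 0.6071 -0.0247  0.1535]
bar tool 377 [[ 0.0138 -0.0049  0.0475]
 [ 0.0253 -0.0003  0.0492]
 [ 0.0355  0.0043  0.0529]]
fingers 2033 [-0.01142471 -0.03478727 -0.06499254] [ 0.01170302  0.03552412 -0.03645931]
```

The bar is centred between the fingers (offset 0.3 mm). Descend and grip.

```bash
python3 -m inch '0 0 .45 0 0 0 .5;0 0 .45 0 0 0 .5;0 0 .45 0 0 0 .5;0 0 .45 0 0 0 .5;0 0 .05 0 0 0 .5' 80
python3 -m inch '0 0 0 0 0 0 .5;0 0 0 0 0 0 0;0 0 0 0 0 0 0;0 0 0 0 0 0 0;0 0 0 0 0 0 0'
python3 s.py
```

```text
time: 16.52
tcp_pos: [0.6052, -0.0247, 0.0398]
tool_rot: [0.659, 0.752, -0.001, -0.002]
force: [0.4, 0.8, -0.0]
width: 0.0427
grasp_force: 0.0
time: 17.15
tcp_pos: [0.6058, -0.0252, 0.0427]
tool_rot: [0.659, 0.752, -0.001, 0.0]
force: [-4.6, -1.2, 6.7]
width: 0.0072
grasp_force: 78.1
t 17.15 x-angle 97.51816133461611 tau [-0.166  0.842  0.063] F [-4.6 -1.2  6.7] p [ 0.6058 -0.0252  0.0427] w 0.007180419827528867 78.13086748123169 q6 -0.355
```

```bash
python3 -m inch '0 -.15 0 0 0 0 0;0 -.25 0 0 0 0 0;0 -.25 0 0 0 0 0;0 -.25 0 0 0 0 0;0 -.2 0 0 0 0 0'
python3 -m inch '0 -.07 0 0 0 0 0;0 0 0 0 0 0 0;0 0 0 0 0 0 0;0 0 0 0 0 0 0;0 0 0 0 0 0 0'
cat > lv.py <<'E'
from h import *
yaw=np.radians(7.5);O=np.array([.6665,-.0165,0]);c,s=np.cos(yaw),np.sin(yaw);A=np.array([[c,s,0],[-s,c,0],[0,0,1]])
ims=[]
for k in('wrist','scene','top'):
    C=capture(k);U=(cloud(C)-O)@A.T;x,y,z=np.moveaxis(U,-1,0)
    for n,a,b in(('mark',-.134,-.112),('tongue',-.106,-.086)):
        m=(y>a)&(y<b)&(x<-.04)&(x>-.12)&(z>.119)&(z<.133);P=U[m]
        print(k,n,len(P),np.percentile(P[:,0],[3,50,97]).round(4) if len(P)>3 else '', P.mean(0).round(4) if len(P) else '')
        print(' px',np.argwhere(m).mean(0)[::-1] if len(P) else '')
    ims.append(C['pixels'][...,::-1])
a=ims[1];b=ims[2]
cv2.imwrite('pics/lv%d.png'%int(sensors.get_state()['time']*100),np.hstack([cv2.resize(a[150:230,180:260],(400,400),interpolation=cv2.INTER_CUBIC),cv2.resize(b[145:205,250:310],(400,400),interpolation=cv2.INTER_CUBIC)]))
E
python3 lv.py; python3 s.py; ls pics
```

```text
time: 17.77
tcp_pos: [0.5432, -0.0337, 0.0427]
tool_rot: [0.659, 0.752, 0.002, 0.003]
force: [6.4, 1.7, 0.8]
width: 0.0074
grasp_force: 78.8
time: 18.4
tcp_pos: [0.5394, -0.0342, 0.0427]
tool_rot: [0.659, 0.752, 0.001, 0.002]
force: [5.0, 1.8, 3.3]
width: 0.0075
grasp_force: 79.1
wrist mark 0  
 px 
wrist tongue 0  
 px 
scene mark 19 [-0.0767 -0.0719 -0.0701] [-0.0731 -0.1222  0.1249]
 px [214.57894737 170.10526316]
scene tongue 17 [-0.0676 -0.0641 -0.0622] [-0.0645 -0.095   0.1251]
 px [219.29411765 176.23529412]
top mark 10 [-0.0784 -0.0752 -0.0729] [-0.0755 -0.1233  0.1266]
 px [288.  173.5]
top tongue 4 [-0.0674 -0.0668 -0.0652] [-0.0665 -0.0974  0.1266]
 px [281. 172.]
t 18.55 x-angle 97.48970171967336 tau [ 0.244 -0.658 -0.04 ] F [4.9 1.8 4. ] p [ 0.5394 -0.0342  0.0427] w 0.007756008785868788 79.13088798522949 q6 -0.402
lv1855.png
scene.png
top.png
w1.png
w2.png
w3.png
w4.png
```

About 8-9 mm still to go by the coarse cameras. I refine with the sharp wrist data taken when the drawer was shut, and check the pull actually made.

```bash
python3 - <<'E'
from h import *
d=np.load('b.npz');C={q[1:]:d[q] for q in d.files if q[0]=='w'}
print(C['fx'])
for yw in (7.1,7.5):
    yaw=np.radians(yw);O=np.array([.6665,-.0165,0]);c,s=np.cos(yaw),np.sin(yaw);A=np.array([[c,s,0],[-s,c,0],[0,0,1]])
    U=(cloud(C)-O)@A.T;x,y,z=np.moveaxis(U,-1,0)
    for n,a,b,x0,x1 in(('mark',-.134,-.113,-.1,-.05),('tongue',-.106,-.086,-.03,.012)):
        for zl in ((.08,.122),(.1235,.132)):
            m=(y>a)&(y<b)&(x<x1)&(x>x0)&(z>zl[0])&(z<zl[1]);X=x[m]
            h,e=np.histogram(X,np.arange(x0,x1+.0001,.001)); print(yw,n,zl,len(X),'med',np.median(X).round(4),[(round(e[i]*1000,1),h[i]) for i in range(len(h)) if h[i]>2])
E
python3 -m inch '0 -.12 0 0 0 0 0;0 0 0 0 0 0 0;0 0 0 0 0 0 0;0 0 0 0 0 0 0;0 0 0 0 0 0 0'
python3 lv.py;python3 s.py
```

```text
302.3676044017725
7.1 mark (0.08, 0.122) 211 med -0.0778 [(np.float64(-83.0), np.int64(21)), (np.float64(-82.0), np.int64(8)), (np.float64(-81.0), np.int64(11)), (np.float64(-80.0), np.int64(9)), (np.float64(-79.0), np.int64(10)), (np.float64(-78.0), np.int64(139))]
7.1 mark (0.1235, 0.132) 201 med -0.075 [(np.float64(-78.0), np.int64(41)), (np.float64(-77.0), np.int64(30)), (np.float64(-76.0), np.int64(30)), (np.float64(-75.0), np.int64(31)), (np.float64(-74.0), np.int64(25)), (np.float64(-73.0), np.int64(35)), (np.float64(-72.0), np.int64(9))]
7.1 tongue (0.08, 0.122) 347 med -0.0018 [(np.float64(-3.0), np.int64(101)), (np.float64(-2.0), np.int64(229)), (np.float64(-1.0), np.int64(6)), (np.float64(7.0), np.int64(9))]
7.1 tongue (0.1235, 0.132) 360 med 0.0024 [(np.float64(-3.0), np.int64(33)), (np.float64(-2.0), np.int64(50)), (np.float64(-1.0), np.int64(33)), (np.float64(0.0), np.int64(28)), (np.float64(1.0), np.int64(29)), (np.float64(2.0), np.int64(27)), (np.float64(3.0), np.int64(25)), (np.float64(4.0), np.int64(8)), (np.float64(6.0), np.int64(32)), (np.float64(7.0), np.int64(85
[... 1162 characters left out ...]
: 19.18
tcp_pos: [0.5323, -0.0352, 0.0427]
tool_rot: [0.659, 0.752, 0.001, 0.002]
force: [6.3, 2.2, 4.2]
width: 0.0072
grasp_force: 79.2
wrist mark 0  
 px 
wrist tongue 0  
 px 
scene mark 20 [-0.0779 -0.0727 -0.0698] [-0.0727 -0.1213  0.1256]
 px [214.7  170.15]
scene tongue 17 [-0.0754 -0.0718 -0.0687] [-0.0718 -0.0963  0.125 ]
 px [220.70588235 174.52941176]
top mark 10 [-0.0784 -0.0753 -0.0729] [-0.0756 -0.1232  0.1273]
 px [288.  173.5]
top tongue 6 [-0.0747 -0.0737 -0.0714] [-0.0735 -0.098   0.1248]
 px [281.33333333 173.83333333]
t 19.325 x-angle 97.49666031534143 tau [ 0.32  -0.719  0.082] F [6.  2.5 3.4] p [ 0.5323 -0.0351  0.0427] w 0.007455177791097305 79.18615937232971 q6 -0.407
```

The sharp measurement gives 76.1 mm total. The arm has pulled 74.2 mm, so about 1.7 mm remains, which agrees with the cameras (0.9 and 2.1 mm).

```bash
python3 -m inch '0 -.028 0 0 0 0 0;0 0 0 0 0 0 0;0 0 0 0 0 0 0;0 0 0 0 0 0 0;0 0 0 0 0 0 0'
python3 lv.py; python3 s.py; ls -t pics|head -1; cp pics/$(ls -t pics|head -1) pics/fin.png
python3 - <<'E'
from h import *
yaw=np.radians(7.4);O=np.array([.6665,-.0165,0]);c,s=np.cos(yaw),np.sin(yaw);A=np.array([[c,s,0],[-s,c,0],[0,0,1]])
for k in('scene','top'):
    R={'mark':[],'tongue':[]}
    for i in range(8):
        U=(cloud(capture(k))-O)@A.T;x,y,z=np.moveaxis(U,-1,0)
        for n,a,b in(('mark',-.134,-.112),('tongue',-.106,-.086)):
            m=(y>a)&(y<b)&(x<-.05)&(x>-.1)&(z>.123)&(z<.131);R[n]+=list(x[m])
    print(k,{n:(len(v),np.mean(v).round(4),np.percentile(v,[2,98]).round(4)) for n,v in R.items()})
E
```

```text
time: 19.95
tcp_pos: [0.5307, -0.0354, 0.0427]
tool_rot: [0.659, 0.752, 0.002, 0.002]
force: [5.7, 2.2, 4.2]
width: 0.0073
grasp_force: 79.2
wrist mark 0  
 px 
wrist tongue 0  
 px 
scene mark 21 [-0.0771 -0.0722 -0.0699] [-0.0727 -0.1229  0.1249]
 px [214.33333333 170.04761905]
scene tongue 18 [-0.0765 -0.0735 -0.0701] [-0.0731 -0.0963  0.1252]
 px [221.         174.22222222]
top mark 10 [-0.0782 -0.0757 -0.0728] [-0.0755 -0.1233  0.1265]
 px [288.  173.5]
top tongue 7 [-0.0786 -0.0749 -0.073 ] [-0.0754 -0.098   0.1258]
 px [281.42857143 174.28571429]
t 20.1 x-angle 97.48495654639679 tau [ 0.268 -0.831  0.037] F [5.6 2.8 3.8] p [ 0.5307 -0.0354  0.0427] w 0.007560526539117433 79.22693610191345 q6 -0.408
lv2010.png
scene {'mark': (121, np.float64(-0.0729), array([-0.0769, -0.0693])), 'tongue': (113, np.float64(-0.0734), array([-0.0773, -0.0702]))}
top {'mark': (65, np.float64(-0.0754), array([-0.0782, -0.0722])), 'tongue': (39, np.float64(-0.0752), array([-0.079 , -0.0728]))}
```

View pics/fin.png

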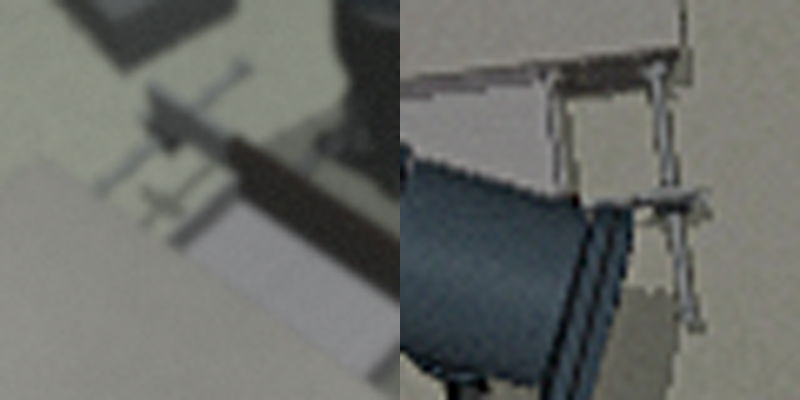

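The crops show the tongue and pointer in one straight line: left crop about (165,110) to (235,150), right crop about (600,208) to (700,198). Both cameras agree within 0.5 mm, and the grip is steady at 79 N, so I hand it in.

```bash
python3 -c "
from cell import workorder
print(workorder.hand_in())"
```

```text
the job is handed in; nothing more can be done
None
```

I turned the timer knob to its stop and let it spring fully back, then pulled the drawer about 76 mm, leaving the tongue level with the pointer to within about 0.5 mm by both cameras; I handed the job in at about 21 s of the 54 s with the gripper still holding the drawer, but no verdict came back.

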